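# Tip a drained meal-prep container onto its base and push it up to the row

## Task

The empty black meal-prep container has been left draining on its long side, its mouth facing away from the filled ones: push it over so that it comes down on its base with the mouth up, then push it along the counter until it lies up against the nearest filled container, long side to long side, square with it and with their ends level, ready to be filled next. Do it all by pushing: the container is never picked up or carried. Leave the two filled containers, the sauce bottle and the spice jar standing where they are.

Things in the scene. Friction and masses are not known exactly. Their poses are not given: they have to be found in the camera images.
- empty: Empty container: rigid black open tub, 224 x 152 mm over the rim (its x, y), 214 x 142 mm at the base, 52 mm deep, walls 2.5 mm leaning out to a rim flange 5 mm wide, 5 mm thick; about 110 g, loose. Origin: centre of the base's underside; x along the long sides, z out of the mouth. Starts on its +y long wall, mouth away from the filled tubs (tipped 6 deg up), base towards them.
- empty_edge (a point): Middle of the empty container's -y rim edge, at the mouth: its highest part (about 150 mm) while it stands on its side. Pushed here from the mouth side by about 20 mm it overbalances and falls onto its base, away from the push, over its lower base edge. It then lies about 50 to 110 mm short of the filled tub.
- filled: Nearest filled container, lying on its base: same black tub, size and axes as the empty one, full of food, about 620 g, loose. Origin: centre of its base's underside, on the counter. The empty one belongs beside its +y long side; with rims touching and ends level the two origins are 152 mm apart along its y. The empty one starts with long sides within 12 deg of parallel to it.
- filled_edge (a point): Middle of the outer rim edge of the filled container's +y long side, 52 mm up: the edge that the empty container has to lie against.
- filled2: Second filled container, same tub, axes and weight, lying on its base 10 to 20 mm beyond the first one's -y long side. Origin: centre of its base's underside. Not to be moved.
- sauce_bottle: Pale yellow squeeze bottle, white nozzle, upright, 58 mm across, 166 mm tall, 240 g, loose, beyond the far (+x) ends of the filled containers. Origin: centre of its underside. Not to be moved.
- spice_jar: Red-brown spice jar with black cap, upright, 47 mm across, 96 mm tall, 130 g, loose, also beyond the far ends; it and the bottle may change places. Origin: centre of its underside. Not to be moved.

How it is judged:
By the outcome, as a careful person would: the job done as asked, in the order asked, and still so for the second after the job is handed in, with the robot touching nothing.
It also fails if it takes over 72 s, if anything falls off the work surface, if the arm or the gripper's body presses on something with over 40 N, if the wrist force passes 120 N, or if a joint passes its speed limit or range.

## Robot

A 7-joint arm with a two-finger parallel gripper is mounted at the origin on the work surface. World frame = base frame: x ahead of the robot, y to its left, z up, the work surface at z = 0. Lengths are in mm, angles in rad, forces in N, time in s.
With the tool pointing down it reaches from about 400 to 850 mm from the base axis. Payload 4.4 kg.
Tool frame: the origin (TCP) lies between the finger pads; the fingertips stand ahead of it and the grasp point (between the pads) lies 8 mm behind it (tip_reach is the z of the fingertips in the tool frame, in mm); z points along the fingers, y is the line along which they close (so a half turn about z gives the same grasp; the last joint's range is limited). The gripper opens to 94 mm and grips with 3 to 60 N. Pads are 16 mm wide; open, the fingers measure 119 mm over their backs; the gripper's body (75 mm by 177 mm) begins 78 mm behind the grasp point.
Start: joints at [-1.204, 0.628, 0.038, 1.517, -0.027, 0.996, -0.02], TCP at [272.598, 590.092, 216.478] pointing down, gripper open.
Joint ranges: [-3.06, 3.06], [-0.37, 2.12], [-1.25, 1.32], [0.18, 2.47], [-1.1, 4.24], [0.23, 1.98], [-2.94, 2.94]. Speed limits (rad/s): [2.57, 2.57, 3.14, 3.14, 3.14, 3.14, 3.14].

## Interface

Orientations are given as [roll, pitch, yaw] about the fixed x, y, z axes, in that order (R = Rz(yaw) Ry(pitch) Rx(roll)).
In Python, from station import * gives the robot as it stands. The module is installed in compiled form; this text tells all that it offers.
- The arm moves only by the shell command python3 -m creep 'ROWS'. ROWS is JSON, one flat list of numbers, 7 for each row, row after row: the shift along the world's x, y, z in mm, then the turn, a rotation vector about the world's x, y, z in degrees, then the closure, from 0 (fully open) to 1 (shut). A call has 1 to 20 rows; each row is the pose to reach, as a shift and turn from the pose commanded when the call began; what a row does not reach only later rows make up. A row lasts 1/10 s, in which the tool goes at most 50 mm and 8.59 degrees, less where a joint would pass 70% of its speed; a pose out of reach is approached as far as the arm can. A call with a gripper value outside its range is refused whole. The fingers move at their own pace and stop on an object; the grip force is fixed at half the most. Time passes only in rows, so rows that repeat a pose let the fingers close. It gives the time, the measured TCP pose, the force, the opening and the grip force at its end, in the units of the state.
- read_state(): the state, without advancing time (a new reading comes with each control period).
- capture(name): name is "scene" or "top" or "wrist"; returns (picture, depth): 480x640x3 uint8, red, green, blue; 480x640 float32, mm along the optical axis (not along the pixel's ray), 0 where there is no reading.
- calibration(name): a dict with "intrinsics" (3x3 intrinsics, pixels), "R" (3x3) and "t" (3): a world point X has camera coordinates R X + t; the wrist camera has in their place "mount" (4x4, takes a point from camera to tool coordinates, whose origin is the TCP and whose axes are the flange's). Camera axes: x right, y down, z forward; pixel columns grow to the right and rows downward; lengths in mm; the calibration is good to about 2 mm. A picture is of the moment at which its call begins: read the wrist's pose just before it. calibration takes no time and is no camera call.
- sign_off(): hands the job in; it is judged then, once.
Trained networks look in the newest picture that a camera, given by its name, has taken for a name from the list of things; names that differ only in an ending like _2 or _b are one class to them, and where a whole thing is asked for, a point or a joint stands for the part that bears it (a point fixed in the world has none). Each returns a list of dicts, best first, with "score" (0 to 1); they miss things now and then, are a little off and sometimes report something else, mostly with a low value. They report only what shows in the picture. A call takes as long as a camera call.
- spot_in(query, camera): "at" ([x, y, z] in mm, in world coordinates, good to about 4 mm: the middle of the surface that is visible of it).
The state is a dict: "t": time; "q": joint angles; "dq": joint speeds; "joint_efforts": joint torques, N m; "ee_pos": TCP position; "orientation": TCP orientation; "ft_force": force on the tool from outside, world axes, zero at the start; "torque": the same for the moment, N m; "grip_width": finger opening in mm; "grasp_force": force on a finger pad.
Only numpy, scipy, OpenCV 4.12 (cv2) and the standard library are available. Lean on these libraries where they do the work, as an engineer would, in place of code of your own. Each camera call takes 0.05 s, during which the arm holds its last target. There are 200 camera calls.

## Working session

There is one attempt and no reset: what is moved stays moved. The work goes in short steps, Python scripts to look and compute and a shell command to move; the robot and the scene stay as the last step left them, time stands still between calls to the robot, and variables do not carry over. Pictures are saved under pics/ and viewed, at most 10 in all, crops included, and the job is handed in when it is done.

```bash
mkdir -p pics; cat > h.py <<'E'
from station import *
import numpy as np, cv2
def cloud(cam):
    p,d=capture(cam); c=calibration(cam); K=c["intrinsics"]; K=np.array(K)
    v,u=np.mgrid[0:480,0:640]
    X=np.stack([(u-K[0,2])/K[0,0]*d,(v-K[1,2])/K[1,1]*d,d],-1)
    W=(X-np.array(c["t"]))@np.array(c["R"])
    W[d==0]=np.nan
    return p,W
E
python3 - <<'E'
from h import *
s=read_state(); print(s["t"],s["ee_pos"],s["orientation"],s["grip_width"])
ims=[]
for cam in("top","scene"):
    p,W=cloud(cam); np.save(cam+".npy",W); cv2.imwrite(f"pics/{cam}0.png",p[:,:,::-1])
    for q in("empty","empty_edge","filled","filled_edge","filled2","sauce_bottle","spice_jar"):
        print(cam,q,[(np.round(r["at"]).tolist(),round(r["score"],2)) for r in spot_in(q,cam)[:2]])
E
```

```text
0.0 [272.33280715 589.48813719 215.56670437] [-3.13971325e+00  4.15118419e-05  2.70879067e+00] 94.00239717406201
top empty [([473.0, 177.0, 140.0], 0.6)]
top empty_edge [([470.0, 181.0, 138.0], 0.71)]
top filled [([579.0, -290.0, 34.0], 0.77), ([541.0, -124.0, 38.0], 0.72)]
top filled_edge [([542.0, -126.0, 32.0], 0.66)]
top filled2 [([579.0, -290.0, 34.0], 0.77), ([541.0, -124.0, 38.0], 0.72)]
top sauce_bottle [([718.0, -164.0, 115.0], 0.87)]
top spice_jar [([679.0, -57.0, 99.0], 0.57), ([717.0, -166.0, 115.0], 0.23)]
scene empty [([531.0, 184.0, 140.0], 0.83)]
scene empty_edge [([529.0, 189.0, 142.0], 0.92)]
scene filled [([546.0, -127.0, 37.0], 0.94), ([588.0, -286.0, 37.0], 0.78)]
scene filled_edge [([546.0, -127.0, 40.0], 0.63)]
scene filled2 [([546.0, -127.0, 37.0], 0.94), ([588.0, -286.0, 37.0], 0.78)]
scene sauce_bottle [([751.0, -165.0, 104.0], 0.57)]
scene spice_jar [([700.0, -58.0, 82.0], 0.78)]
```

View pics/top0.png

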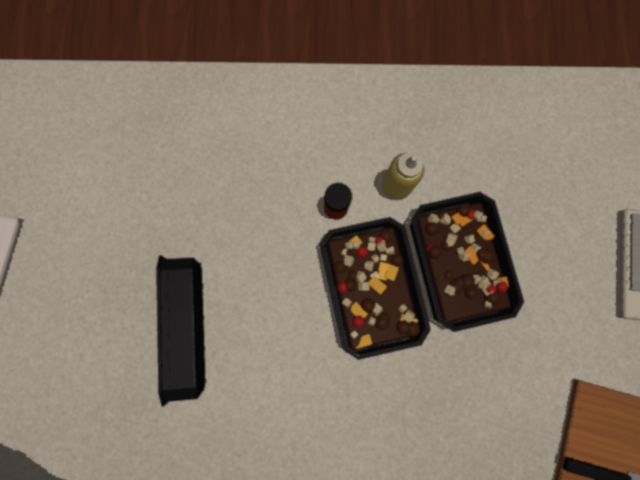

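View pics/scene0.png

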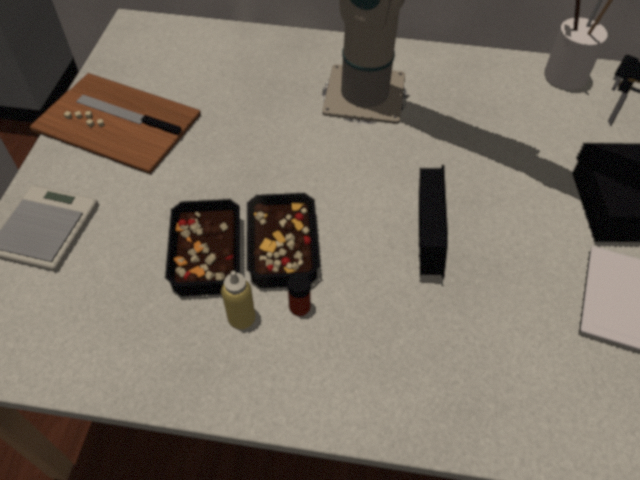

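The top view shows the empty tub on its side at px (160–203, 258–403). The nearest filled tub is at (320–428, 220–355), leaning to the left. The jar is at (337,200) and the bottle at (403,175).

```bash
cat >> h.py <<'E'
def rect(P):
    (c,s,a)=cv2.minAreaRect(P[:,:2].astype(np.float32)); b=cv2.boxPoints((c,s,a))
    e=[b[1]-b[0],b[2]-b[1]]; e=max(e,key=np.linalg.norm); e=e*np.sign(e[0])
    return np.round(c,1),np.round(s,1),round(float(np.degrees(np.arctan2(e[1],e[0]))),2)
def blob(W,p,lo,hi,box,dark=True):
    m=(W[...,2]>lo)&(W[...,2]<hi)&(W[...,0]>box[0])&(W[...,0]<box[1])&(W[...,1]>box[2])&(W[...,1]<box[3])
    if dark: m&=p.max(-1)<60
    n,l,st,_=cv2.connectedComponentsWithStats(m.astype(np.uint8))
    if n<2: return np.zeros((0,3))
    return W[l==1+np.argmax(st[1:,4])]
E
python3 - <<'E'
from h import *
for cam in("top","scene"):
    W=np.load(cam+".npy"); p=cv2.imread(f"pics/{cam}0.png")
    print(cam, "valid",np.isfinite(W[...,0]).mean())
    for nm,lo,hi,box in(("filled",44,62,(380,680,-215,-20)),("filled2",44,62,(400,720,-400,-190)),("empty all",15,180,(300,700,60,300)),("empty top",130,165,(300,700,60,300)),("empty low",8,60,(300,700,60,300))):
        P=blob(W,p,lo,hi,box)
        if len(P)>5: print(nm,len(P),*rect(P),"z",np.round(np.percentile(P[:,2],[2,50,98])))
    for nm,box in(("jar",(640,740,-100,-10)),("bottle",(670,800,-210,-120))):
        P=blob(W,p,70,180,box,False); print(nm,len(P),P.mean(0).round(),P[:,:2].min(0).round(),P[:,:2].max(0).round())
E
```

```text
top valid 0.9961100260416667
filled 1866 [ 541.8 -120.1] [221.3 152.7] 12.66 z [45. 53. 56.]
filled2 1824 [ 587.5 -279.3] [221.7 151.3] 13.21 z [45. 53. 56.]
empty all 6342 [473.9 186.1] [220.5  52.3] 3.71 z [ 35. 144. 154.]
empty top 5161 [473.8 186.1] [220.4  52.3] 3.71 z [132. 145. 154.]
empty low 352 [476.1 173.6] [209.2   6.6] 4.05 z [16. 40. 59.]
jar 676 [687. -56.  96.] [665. -80.] [712. -33.]
bottle 1149 [ 723. -164.  123.] [ 703. -199.] [ 759. -141.]
scene valid 0.996005859375
filled 871 [ 544.4 -120.4] [225.6 150. ] 12.77 z [45. 52. 57.]
filled2 985 [ 589.3 -281. ] [226.  150.3] 13.31 z [45. 52. 56.]
empty all 2759 [490.6 185.8] [202.   60.4] 8.15 z [ 33. 142. 153.]
empty top 1877 [488.5 184.4] [197.7  51.4] 4.79 z [132. 144. 153.]
empty low 239 [582.3 204.2] [16.8 52.3] -79.2 z [22. 42. 59.]
jar 524 [694. -57.  93.] [665. -82.] [714. -35.]
bottle 999 [ 744. -166.  117.] [ 708. -200.] [ 763. -142.]
```

```bash
python3 -c "
import station;print([n for n in dir(station) if n[0]!='_']);print(getattr(station,'tip_reach',None)); print(station.calibration('wrist')['mount'])"
```

```text
['IKError', 'calibration', 'capture', 'read_state', 'sign_off', 'spot_in', 'tip_reach']
11.0
[[-8.62009958e-04 -9.73812872e-01 -2.27349396e-01  6.41650230e+01]
 [ 9.99999568e-01 -7.60133969e-04 -5.35657205e-04 -7.62967803e-01]
 [ 3.48813882e-04 -2.27349760e-01  9.73813106e-01 -1.67855733e+02]
 [ 0.00000000e+00  0.00000000e+00  0.00000000e+00  1.00000000e+00]]
```

```bash
python3 -m creep '[25,-40,0,0,0,-8,0, 50,-80,0,0,0,-16,0, 75,-120,0,0,0,-24,0, 100,-160,0,0,0,-32,0, 125,-200,0,0,0,-40,0, 150,-240,0,0,0,-48,0, 172,-280,0,0,0,-56,0, 196,-319,0,0,0,-61.5,0, 196,-319,0,0,0,-61.5,0, 196,-319,0,0,0,-61.5,0]'
```

```text
t: 1.8
ee_pos: [469.1, 270.4, 216.7]
orientation: [3.141, -0.0, 1.634]
ft_force: [-0.3, 0.4, 0.8]
grip_width: 94.2
grasp_force: 0.0
```

```bash
python3 -m creep '[0,-10,-40,0,0,0,0, 1,-20,-72,0,0,0,0, 2,-36,-72,0,0,0,0, 3,-42,-72,0,0,0,0, 3,-47,-72,0,0,0,0, 3,-52,-72,0,0,0,0, 4,-57,-72,0,0,0,0, 4,-61,-72,0,0,0,0, 4,-65,-72,0,0,0,0, 5,-69,-72,0,0,0,0, 5,-73,-72,0,0,0,0, 5,-77,-72,0,0,0,0, 5,-81,-72,0,0,0,0, 5,-84,-72,0,0,0,0, 5,-84,-72,0,0,0,0, 5,-84,-72,0,0,0,0, 5,-84,-72,0,0,0,0, 5,-84,-72,0,0,0,0]'
cat > look.py <<'E'
from h import *
import sys
p,W=cloud("top"); cv2.imwrite(f"pics/{sys.argv[1]}.png",p[:,:,::-1])
for nm,lo,hi,box in(("filled",44,62,(380,680,-215,-20)),("empty",44,62,(330,700,-60,210))):
    P=blob(W,p,lo,hi,box)
    if len(P)>5: print(nm,len(P),*rect(P),"z",np.round(np.percentile(P[:,2],[2,50,98])))
E
python3 look.py top1
```

```text
t: 3.6
ee_pos: [473.6, 187.3, 144.5]
orientation: [3.141, -0.0, 1.636]
ft_force: [0.4, -1.4, 0.8]
grip_width: 93.8
grasp_force: 0.0
filled 1780 [ 541.6 -119.8] [220.7 152.1] 12.68 z [45. 53. 56.]
empty 1780 [480.3 106.3] [221.  150.7] 4.11 z [45. 53. 56.]
```

View pics/top1.png

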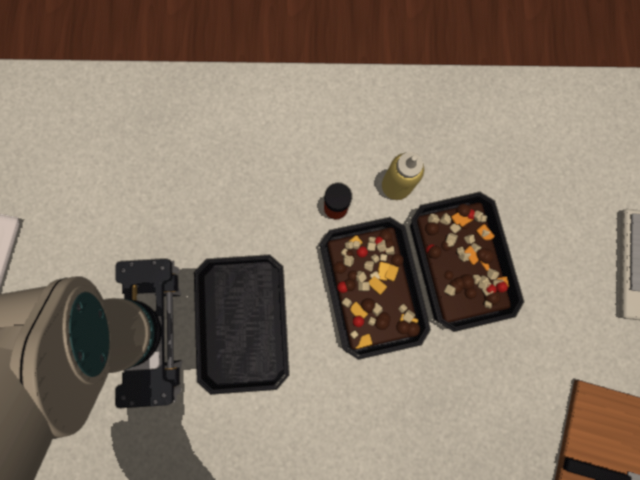

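```bash
python3 -m creep '[-1,28,0,0,0,0,0, -1,28,-50,0,0,0,0, -1,28,-100,0,0,0,0, -1,28,-110,0,0,0,0, 0,13,-110,0,0,0,0, 0,13,-110,0,0,0,0]'
```

```text
t: 4.25
ee_pos: [474.2, 198.0, 35.1]
orientation: [-3.142, 0.001, 1.632]
ft_force: [-0.2, -0.4, 0.3]
grip_width: 94.0
grasp_force: 0.0
```

```bash
python3 -m creep '[0,-4,0,0,0,0,0, 0.5,-8,0,0,0,0,0, 1,-12,0,0,0,0.4,0, 1.7,-16,0,0,0,1,0, 2.5,-20,0,0,0,1.6,0, 3.3,-24,0,0,0,2.2,0, 4,-28,0,0,0,2.8,0, 4.7,-32,0,0,0,3.4,0, 5.4,-36,0,0,0,4,0, 6.1,-40,0,0,0,4.6,0, 6.8,-44,0,0,0,5.2,0, 7.5,-48,0,0,0,5.8,0, 8.2,-52,0,0,0,6.4,0, 9,-56,0,0,0,7,0, 9.8,-60,0,0,0,7.6,0, 10.6,-64,0,0,0,8.2,0, 11.4,-68,0,0,0,8.7,0, 12.1,-72,0,0,0,9,0, 12.8,-74,0,0,0,9,0, 12.8,-74,0,0,0,9,0]'; python3 look.py top2
```

```text
t: 6.25
ee_pos: [486.7, 125.3, 34.5]
orientation: [3.141, 0.001, 1.792]
ft_force: [0.2, -0.3, 0.1]
grip_width: 94.0
grasp_force: 0.0
filled 1771 [ 541.7 -120. ] [220.5 152.4] 12.69 z [46. 53. 56.]
empty 1065 [504.6  40.3] [221.2 142.6] 12.05 z [46. 53. 56.]
```

View pics/top2.png

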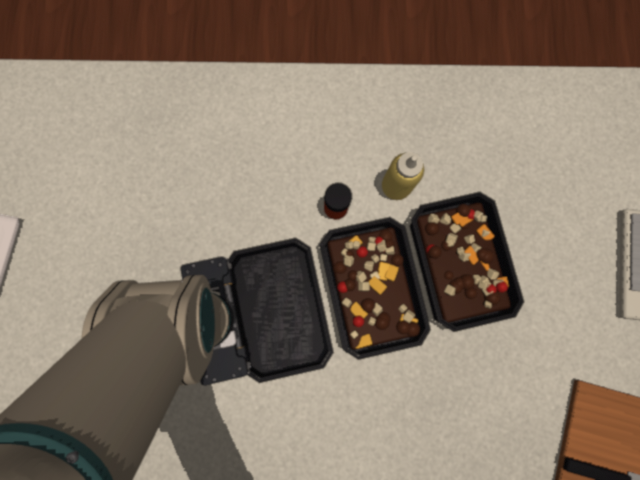

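The tub followed the fingers. It is now beside the filled one with a gap of about 15 mm, at px (230–330, 240–380). I'll back off for a clear measurement.

```bash
python3 -m creep '[-6,25,0,0,0,0,0, -13,60,0,0,0,0,0, -18,85,0,0,0,0,0, -18,85,0,0,0,0,0, -18,85,0,0,0,0,0]'; cat > gap.py <<'E'
from h import *
p,W=cloud("top"); out=[]
F=blob(W,p,44,62,(380,680,-215,-20)); 
# split the two tubs by lying either side of the mid line
c,s,a=rect(blob(W,p,44,62,(380,680,-215,-46)))
a0=np.radians(12.68); R=np.array([[np.cos(a0),np.sin(a0)],[-np.sin(a0),np.cos(a0)]])
m=(W[...,2]>44)&(W[...,2]<62)&(p.max(-1)<60)&(W[...,0]>330)&(W[...,0]<700)&(W[...,1]>-240)&(W[...,1]<160)
P=W[m][:,:2]; L=(P-[541.7,-120])@R.T
for nm,lo,hi in(("filled",-79,77),("empty",77,260)):
    k=(L[:,1]>lo)&(L[:,1]<hi)&(abs(L[:,0])<140); Q=L[k]
    print(nm,"ends",np.percentile(Q[:,0],[.3,99.7]).round(1),"sides",np.percentile(Q[:,1],[.3,99.7]).round(1))
    r=[]
    for sgn in(1,-1):   # extreme y per x bin along the straight part
        b=[(x,(sgn*Q[abs(Q[:,0]-x)<4,1]).max()*sgn) for x in range(-80,81,8) if (abs(Q[:,0]-x)<4).any()]
        f=np.polyfit(*np.array(b).T,1); r.append((round(np.degrees(np.arctan(f[0])),2),round(f[1],1)))
    print("  +y line(deg,mm), -y line",r)
    r=[]
    for sgn in(1,-1):
        mid=Q[:,1].mean(); b=[(y,(sgn*Q[abs(Q[:,1]-mid-y)<4,0]).max()*sgn) for y in range(-48,49,8) if (abs(Q[:,1]-mid-y)<4).any()]
        f=np.polyfit(*np.array(b).T,1); r.append((round(-np.degrees(np.arctan(f[0])),2),round(f[1],1)))
    print("  +x end, -x end",r)
E
python3 look.py top3; python3 gap.py
```

```text
t: 6.8
ee_pos: [468.3, 211.3, 34.4]
orientation: [3.141, 0.0, 1.794]
ft_force: [-0.0, -0.1, 0.7]
grip_width: 93.8
grasp_force: 0.0
filled 1780 [ 541.7 -119.8] [220.5 151.9] 12.69 z [46. 53. 56.]
empty 1607 [504.1  44.2] [220.7 148.9] 12.64 z [45. 53. 56.]
filled ends [-110.1  137.7] sides [-75.7  76.1]
  +y line(deg,mm), -y line [(np.float64(-0.03), np.float64(76.1)), (np.float64(-0.29), np.float64(-75.3))]
  +x end, -x end [(np.float64(-16.38), np.float64(116.4)), (np.float64(-0.1), np.float64(-110.0))]
empty ends [-110.9  109.4] sides [ 94.  242.4]
  +y line(deg,mm), -y line [(np.float64(-0.09), np.float64(242.2)), (np.float64(-0.05), np.float64(94.1))]
  +x end, -x end [(np.float64(0.3), np.float64(109.3)), (np.float64(-0.25), np.float64(-110.8))]
```

```bash
python3 -m creep '[8,-40,0,0,0,0,0, 16,-75,0,0,0,0,0, 17,-81,0,0,0,0,0, 18,-85,0,0,0,0,0, 18.6,-88,0,0,0,0,0, 19.4,-91,0,0,0,0,0, 20.2,-94,0,0,0,0,0, 21,-96,0,0,0,0,0, 21.6,-98,0,0,0,0,0, 21.6,-98,0,0,0,0,0, 21.6,-98,0,0,0,0,0]'; python3 gap.py|sed -n '2p;4,6p'
```

```text
t: 8.0
ee_pos: [490.1, 112.9, 34.5]
orientation: [3.141, 0.0, 1.792]
ft_force: [0.1, -0.3, 0.2]
grip_width: 93.6
grasp_force: 0.0
  +y line(deg,mm), -y line [(np.float64(0.01), np.float64(76.1)), (np.float64(-0.16), np.float64(-75.3))]
empty ends [-109.9  110.3] sides [ 78.6 224.2]
  +y line(deg,mm), -y line [(np.float64(10.04), np.float64(179.1)), (np.float64(-0.06), np.float64(78.8))]
  +x end, -x end [(np.float64(-4.81), np.float64(108.6)), (np.float64(4.9), np.float64(-108.1))]
```

```bash
python3 -m creep '[0.1,-0.5,0,0,0,0,0, 0.2,-1,0,0,0,0,0, 0.2,-1,0,0,0,0,0]'; for i in 1 2 3; do python3 -c "from station import *;s=read_state();print(s['ft_force'],s['ee_pos'])"; done; python3 gap.py|sed -n '2p;5p'
python3 - <<'E'
from h import *
p,d=capture("scene"); c=p[170:310,230:450]; cv2.imwrite("pics/sc4.png",cv2.resize(c[:,:,::-1],None,fx=3.6,fy=3.6,interpolation=cv2.INTER_CUBIC))
E
```

```text
t: 8.35
ee_pos: [490.2, 112.2, 34.5]
orientation: [3.142, -0.0, 1.793]
ft_force: [0.3, 1.1, 0.3]
grip_width: 93.6
grasp_force: 0.3
[0.2693994  1.07912429 0.32467129] [490.19448849 112.17345538  34.47569365]
[0.2693994  1.07912429 0.32467129] [490.19448849 112.17345538  34.47569365]
[0.2693994  1.07912429 0.32467129] [490.19448849 112.17345538  34.47569365]
  +y line(deg,mm), -y line [(np.float64(-0.02), np.float64(76.1)), (np.float64(-0.18), np.float64(-75.1))]
  +y line(deg,mm), -y line [(np.float64(10.11), np.float64(178.4)), (np.float64(0.04), np.float64(78.1))]
```

View pics/sc4.png

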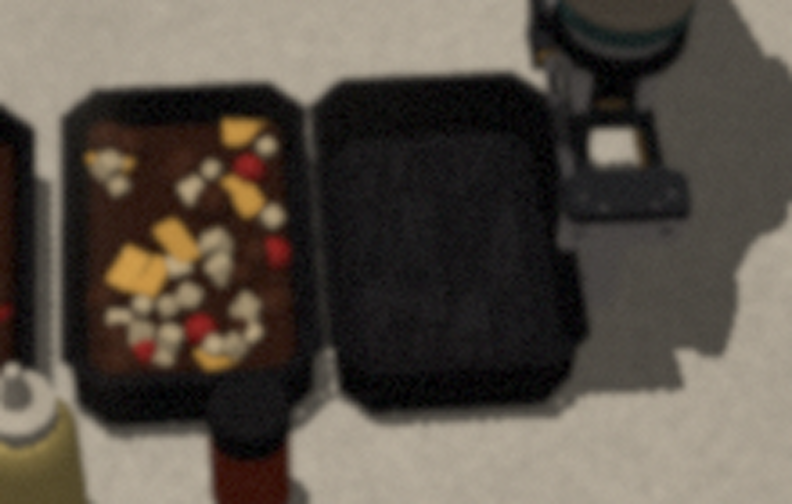

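The crop still shows a thin lighter line between the rims at about (318, 230), so there is a gap of a millimetre or two. I'll keep creeping.

```bash
python3 -m creep '[0.1,-0.5,0,0,0,0,0, 0.2,-1,0,0,0,0,0, 0.2,-1,0,0,0,0,0]' | grep -E 'ee|ft'; python3 gap.py|sed -n '2p;5p'
```

```text
ee_pos: [490.4, 111.2, 34.5]
ft_force: [0.3, 1.9, -0.4]
  +y line(deg,mm), -y line [(np.float64(0.19), np.float64(76.4)), (np.float64(-0.01), np.float64(-75.2))]
  +y line(deg,mm), -y line [(np.float64(10.12), np.float64(177.3)), (np.float64(0.01), np.float64(77.2))]
```

```bash
python3 -m creep '[0,0,0,0,0,0,0, 0,0,0,0,0,0,0]' | grep -E 'ee|ft';python3 -m creep '[0,0,0,0,0,0,0]' | grep -E 'ee|ft'; python3 -m creep '[0.1,-0.5,0,0,0,0,0, 0.1,-0.5,0,0,0,0,0]' | grep -E 'ee|ft'; python3 gap.py|sed -n '2p;5p'
```

```text
ee_pos: [490.4, 111.2, 34.5]
ft_force: [-0.5, 1.9, -0.1]
ee_pos: [490.4, 111.2, 34.5]
ft_force: [-0.2, 1.8, -1.3]
ee_pos: [490.4, 111.0, 34.5]
ft_force: [-1.2, 2.7, -0.1]
  +y line(deg,mm), -y line [(np.float64(0.05), np.float64(76.5)), (np.float64(-0.14), np.float64(-75.2))]
  +y line(deg,mm), -y line [(np.float64(10.12), np.float64(177.1)), (np.float64(0.03), np.float64(77.2))]
```

Force rises to about 2.7 N, well above the empty tub's friction alone, and the filled tub's far edge hasn't moved, so the rims are touching. I'll retract and check.

```bash
python3 -m creep '[-2,8,0,0,0,0,0, -9,40,0,0,0,0,0, -20,88,0,0,0,0,0, -20,110,40,0,0,0,0, -20,130,80,0,0,0,0, -20,160,120,0,0,0,0, -20,180,150,0,0,0,0, -20,180,150,0,0,0,0, -20,180,150,0,0,0,0]'; python3 gap.py
python3 - <<'E'
from h import *
for cam,(a,b,c,d) in(("top",(210,380,220,440)),("scene",(170,310,150,350))):
    p,W=cloud(cam); q=p[a:b,c:d]; cv2.imwrite(f"pics/f_{cam}.png",cv2.resize(q[:,:,::-1],None,fx=3.5,fy=3.5,interpolation=cv2.INTER_CUBIC))
    if cam=="top":
        for nm,box in(("filled2",(400,720,-400,-205)),):
            print(nm,*rect(blob(W,p,44,62,box)))
        for nm,box in(("jar",(640,740,-100,-10)),("bottle",(670,800,-210,-120))): print(nm,blob(W,p,70,180,box,False).mean(0).round())
E
```

```text
t: 10.25
ee_pos: [470.2, 290.6, 184.6]
orientation: [3.141, 0.0, 1.793]
ft_force: [-0.3, -0.6, -0.8]
grip_width: 94.0
grasp_force: 0.0
filled ends [-110.2  136.6] sides [-76.1  76.9]
  +y line(deg,mm), -y line [(np.float64(0.02), np.float64(76.5)), (np.float64(-0.32), np.float64(-75.8))]
  +x end, -x end [(np.float64(-18.91), np.float64(118.5)), (np.float64(-0.19), np.float64(-110.1))]
empty ends [-110.   110.3] sides [ 77.1 228.1]
  +y line(deg,mm), -y line [(np.float64(0.03), np.float64(227.9)), (np.float64(0.0), np.float64(77.2))]
  +x end, -x end [(np.float64(0.02), np.float64(110.3)), (np.float64(-0.13), np.float64(-109.9))]
filled2 [ 587.5 -279.1] [221.1 150.8] 13.2
jar [687. -56.  96.]
bottle [ 723. -164.  122.]
```

View pics/f_top.png

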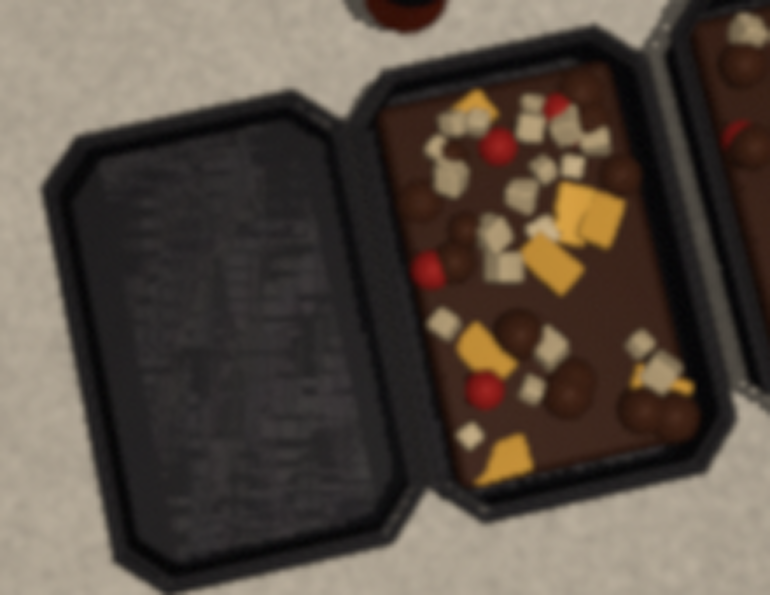

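View pics/f_scene.png

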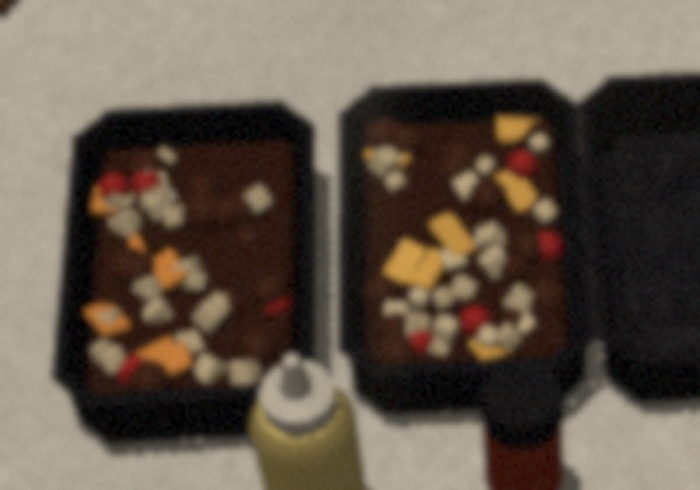

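Both crops show the rims touching with no counter visible between them (top crop, from about (350,125) to (430,485)). They are parallel and the ends are level, and nothing else has moved.

```bash
python3 -c "from station import *;print(sign_off())"
```

```text
the job is handed in; nothing more can be done
None
```

The job is handed in: I pushed the empty container over onto its base and along the counter until it lay against the nearest filled one, rims touching, square and with ends level to under 1 mm, and the other items did not move measurably.

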